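# Clear and close an instrument's service bay

## Task

A screwdriver has been left in the open service bay of the white instrument. Lay it down in the black tool tray, then slide the blue cover fully shut over the bay, and only then turn the yellow captive cap clockwise a quarter turn so that its dark steel tongue locks the cover. Leave the other things on the bench where they are.

Things in the scene. Friction and masses are not known exactly. Their poses are not given: they have to be found in the camera images.
- unit: White instrument housing lying flat, fixed; 210 (own x) by 330 (own y) by 70 mm high. Origin: centre of its underside, z up. Service bay: pocket in its top face, 170 (own x) by 130 mm (own y), centred at own (0, +42.5) mm, floor 30 mm and rim 70 mm above the bench. The cover slides along own y on the top face: shut towards +y, open towards -y.
- cover_grip (a point): In the black grip ridge at the middle of the blue cover, 2 mm below its top. Cover 184 (unit x) by 145 (unit y) by 6 mm, underside 70 mm above the bench. Ridge 70 mm long along unit x, 14 mm thick along unit y (slide direction), from 76 to 100 mm above the bench. Cover shut: point at unit (0, 42.5, 98) mm; it shifts towards unit -y by the joint value.
- cover (a joint): Slide of the blue cover in m: 0 = fully shut (end stop), 0.13 = fully open (end stop). Starts 0.105 to 0.13. It stays where it is left; about 2 N moves it.
- latch_grip (a point): On the turning axis of the yellow cap, in its upright grip bar, 4 mm below the bar's top; at unit (0, 142, 108) mm. Bar 46 mm long, 14 mm thick, from 84 to 112 mm above the bench, on a round cap of 50 mm diameter. A dark steel tongue (16 mm wide, reaching 50 mm from the axis, 79 to 84 mm above the bench) sticks out in line with the bar.
- latch (a joint): Angle of the yellow cap in rad, growing clockwise seen from above. 0 = unlocked: bar and tongue along the unit's +x; 1.45 = locked (end stop): tongue towards the unit's -y, over the edge of the shut cover. Starts 0 to 0.3. It stays where it is left.
- driver: Screwdriver, green six-sided handle, black butt, steel blade; 140 mm long, 65 to 125 g. Origin: on its axis at mid-handle; own x runs to the blade tip. Handle 85 mm long (own x -42.5 to +42.5), 26 mm across flats; blade 7 mm diameter, own x 42.5 to 97.5. At the start it lies on the bay floor, roughly along the unit's x, blade to +x, its axis 43 mm above the bench.
- tray: Black open tool tray fixed to the bench, 190 (own x) by 115 (own y) by 25 mm high, walls and floor 4 mm. Origin: centre of its underside. To the left or the right of the unit. The screwdriver fits lengthways only; lying on the tray floor its axis is 17 mm above the bench.
- bin: Bystander: red parts bin with metal spacers, 190 by 115 by 60 mm high, loose, on the side of the unit away from the tray. Origin: centre of its underside.
- canister: Bystander: white canister with a blue band, 72 mm diameter, 149 mm high, loose, beside a far corner of the unit. Origin: centre of its underside.
- tin: Bystander: tin with a brush standing in it, 80 mm diameter, 85 mm high (160 mm with the brush), loose, beside a far corner of the unit. Origin: centre of its underside.

How it is judged:
By the outcome, as a careful person would: the job done as asked, in the order asked, and still so for the second after the job is handed in, with the robot touching nothing.
It also fails if it takes over 64 s, if anything falls off the work surface, if the arm or the gripper's body presses on something with over 40 N, if the wrist force passes 120 N, or if a joint passes its speed limit or range.

## Robot

A 6-joint arm with a two-finger parallel gripper is mounted at the origin on the work surface. World frame = base frame: x ahead of the robot, y to its left, z up, the work surface at z = 0. Lengths are in mm, angles in rad, forces in N, time in s.
With the tool pointing down it reaches from about 350 to 725 mm from the base axis. Payload 6 kg.
Tool frame: the origin (TCP) lies midway between the tips of the shut fingers; the grasp point (between the pads) lies 19 mm behind it; z points along the fingers, y is the line along which they close (so a half turn about z gives the same grasp; the last joint's range is limited). The gripper opens to 85 mm and grips with 20 to 120 N. Pads are 22 mm wide; open, the fingers measure 114 mm over their backs; the gripper's body (76 mm by 85 mm) begins 54 mm behind the grasp point. The pads swing forward as they close: fully open they stand 13 mm farther back than shut.
Start: joints at [-0.792, 0.04, 0.085, 0, -1.615, -0.334], TCP at [258.172, -541.591, 231.261] pointing down, gripper open.
Joint ranges: [-2.56, 2.56], [-1.29, 2.01], [-1.08, 1.49], [-3.29, 1.98], [-2.81, -0.18], [-2.99, 2.99]. Speed limits (rad/s): [2.57, 2.57, 3.01, 3.14, 3.14, 3.14].

## Interface

Orientations are given as a rotation vector (axis times angle).
In Python, from bench import read_state, get_image, finish_job gives the robot as it stands.
- The arm moves only by the tool step_arm, never from a script. Its argument "plan" is one flat list of numbers, 7 for each row, row after row: the shift along the tool's x, y, z in units of 0.6 m (1.0 is 0.6 m), then the turn, a rotation vector about the tool's x, y, z in units of 90 degrees (1.0 is 90 degrees), then the closure, from 0 (fully open) to 1 (shut). In form: [dx, dy, dz, rx, ry, rz, fingers, dx, dy, dz, rx, ry, rz, fingers, ...]. A call has 1 to 20 rows; each row shifts and turns the commanded pose from where the row before left it, along the tool's axes as they then stand; what a row does not reach is not made up. A row lasts 1/8 s, in which the tool goes at most 62.5 mm and 10.7 degrees, less where a joint would pass 70% of its speed; a pose out of reach is approached as far as the arm can. A call with a number of a shift or a turn outside -1 to 1 is refused whole. A call with a gripper value outside its range is refused whole. The fingers move at their own pace and stop on an object; the grip force is fixed at half the most. Time passes only in rows, so rows that do not move let the fingers close. It gives the time, the measured TCP pose, the force, the opening and the grip force at its end, in the units of the state.
- read_state(): the state, without advancing time (a new reading comes with each control period).
- get_image(name): name is "scene" or "top"; returns a dict with "image" (400x640x3 uint8, red, green, blue), "fx", "fy", "cx", "cy" (pixels), "rvec" (rotation vector, rad) and "tvec" (3), from world to camera coordinates, as OpenCV has them. Camera axes: x right, y down, z forward; pixel columns grow to the right and rows downward; lengths in mm; the calibration is good to about 2 mm. A picture is of the moment at which its call begins. There is no depth.
- finish_job(): hands the job in; it is judged then, once.
The state is a dict: "time": time; "joints": joint angles; "dq": joint speeds; "tau": joint torques, N m; "position": TCP position; "eef_rot": TCP orientation; "force": force on the tool from outside, world axes, zero at the start; "wrist_torque": the same for the moment, N m; "width": opening from 0.0 (shut) to 1.0 (fully open); "gripper_force": force on a finger pad.
Only numpy, scipy, OpenCV 4.12 (cv2) and the standard library are available. Lean on these libraries where they do the work, as an engineer would, in place of code of your own. Each camera call takes 0.05 s, during which the arm holds its last target. There are 200 camera calls.

## Working session

There is one attempt and no reset: what is moved stays moved. The work goes in short steps, Python scripts to look and compute and a tool call to move; the robot and the scene stay as the last step left them, time stands still between calls to the robot, and variables do not carry over. Pictures are saved under pics/ and viewed, at most 10 in all, crops included, and the job is handed in when it is done.

Besides the shell and the picture viewer there is one more tool, called after ">>>" as name(argument=value, ...) on one line, values as JSON. step_arm: Moves the arm, as the interface text tells. Its arguments: {"type":"object","properties":{"plan":{"type":"array"}},"required":["plan"]}

```bash
mkdir -p pics; ls; cat > h.py <<'E'
import numpy as np, cv2
from bench import read_state, get_image, finish_job
def shot(n,f=None):
    d=get_image(n)
    if f: cv2.imwrite('pics/'+f,d['image'][:,:,::-1])
    return d
def ray(d,uv,z):
    R=cv2.Rodrigues(np.array(d['rvec'],float))[0];t=np.array(d['tvec'],float).ravel()
    uv=np.atleast_2d(np.array(uv,float));c=-R.T@t
    D=np.c_[(uv[:,0]-d['cx'])/d['fx'],(uv[:,1]-d['cy'])/d['fy'],np.ones(len(uv))]@R
    return c+D*((z-c[2])/D[:,2])[:,None]
E
python3 - <<'E'
from h import *
for n in('top','scene'):
    d=shot(n,n+'1.png'); R=cv2.Rodrigues(np.array(d['rvec'],float))[0]
    print(n,-R.T@np.array(d['tvec']).ravel(),R.round(2).tolist(),d['fx'])
s=read_state();print(s['position'],s['eef_rot'],s['time'],s['width'])
E
```

```text
pics
top [511.20826195   9.6290013  943.10458123] [[-0.01, -1.0, 0.03], [-1.0, 0.01, -0.07], [0.07, -0.03, -1.0]] 382.93443567889295
scene [1346.0742822   429.88052129  715.92039493] [[-0.5, 0.86, 0.0], [0.5, 0.29, -0.81], [-0.7, -0.41, -0.58]] 436.8752421835776
[ 258.10037442 -541.32061003  230.37638203] [ 6.92833365e-01 -3.06379426e+00 -2.41577794e-03] 0.1 0.9993252136191182
```

View pics/top1.png

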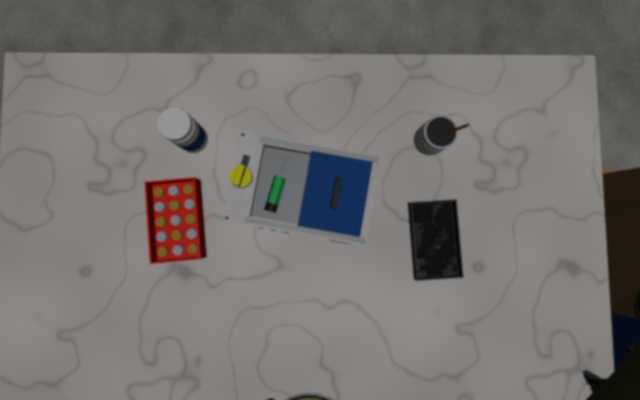

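View pics/scene1.png

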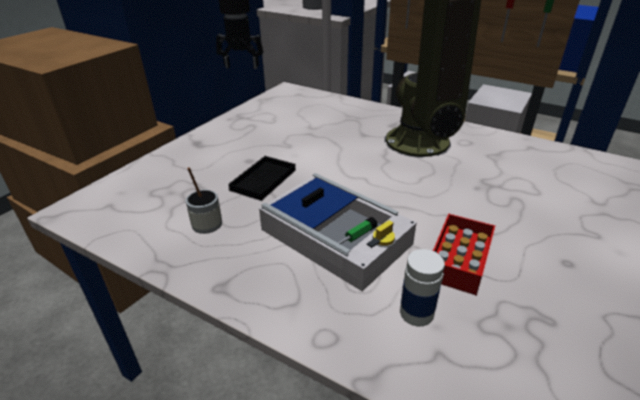

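The top view shows the bay open to the left at (275,193) with the green handle, and the blue cover with its ridge at (336,193). The cap is at (241,176) with its tongue pointing up, the tray at (436,240), the bin at (176,220), the canister at (180,128) and the tin at (437,135). In the scene view the blade points away from the arm, towards unit +x. Next I measure.

```bash
cat > m.py <<'E'
from h import *
def mask(d,lo,hi,roi=None):
    m=cv2.inRange(cv2.cvtColor(d['image'],cv2.COLOR_RGB2HSV),lo,hi)
    if roi: 
        k=np.zeros_like(m);x0,y0,x1,y1=roi;k[y0:y1,x0:x1]=255;m&=k
    return m
def big(m):
    return max(cv2.findContours(m,0,cv2.CHAIN_APPROX_NONE)[0],key=cv2.contourArea)
def rect(d,m,z):
    p=ray(d,big(m)[:,0],z)[:,:2].astype(np.float32)
    c,s,a=cv2.minAreaRect(p)
    return np.round(c,1),np.round(s,1),round(a,1)
E
python3 - <<'E'
from m import *
d=shot('top')
print('cover',rect(d,mask(d,(105,120,40),(125,255,255),(290,130,390,260)),76))
print('handle',rect(d,mask(d,(50,100,40),(80,255,255),(250,160,300,230)),43+8))
print('yellow',rect(d,mask(d,(22,120,80),(35,255,255),(220,150,265,200)),88))
print('tray',rect(d,mask(d,(0,0,0),(180,255,60),(395,185,475,295)),25))
print('ridge',rect(d,mask(d,(0,0,0),(180,130,75),(322,165,352,220)),100))
print('ridgeblk',rect(d,mask(d,(0,0,0),(180,255,60),(322,165,352,220)),100))
e=shot('scene')
print('s cover',rect(e,mask(e,(105,120,40),(125,255,255),(260,170,370,240)),76))
print('s tray',rect(e,mask(e,(0,0,0),(180,255,50),(220,150,305,203)),25))
im=d['image'][120:290,215:475,::-1];cv2.imwrite('pics/c1.png',cv2.resize(im,None,fx=3,fy=3,interpolation=2))
E
```

```text
cover (array([584.6, -63.7]), array([139.9, 171.1]), 79.4)
handle (array([594.6,  72.2]), array([25.5, 66.5]), 73.4)
yellow (array([623.3, 148.3]), array([46.1, 45.7]), 45.3)
tray (array([ 476. , -307.7]), array([184.9, 117.9]), 3.2)
ridge (array([583.5, -63.8]), array([12.7, 68. ]), 79.8)
ridgeblk (array([583.8, -63. ]), array([15.1, 69.8]), 79.0)
s cover (array([582.2, -60.2]), array([144.4, 168.7]), 79.8)
s tray (array([ 492. , -299.3]), array([207.7, 129.9]), 3.0)
```

View pics/c1.png

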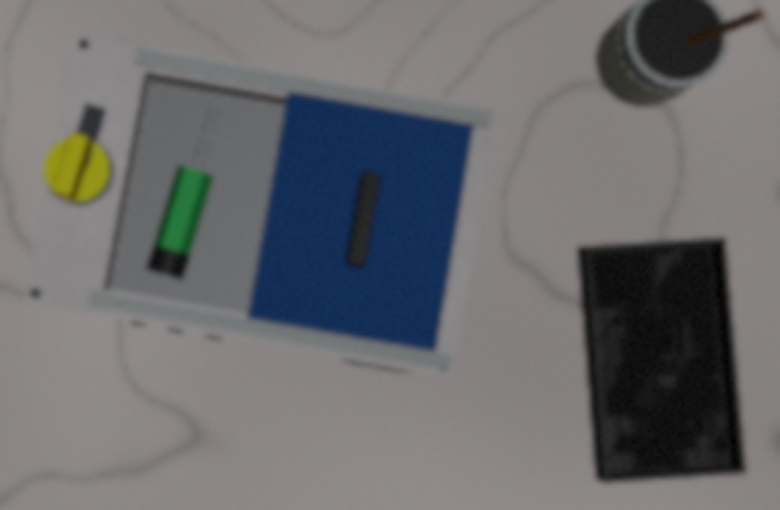

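The crop confirms a unit yaw of about -10.4°. The driver is at about -16.6°, mid-handle near (586,75), and the cover slide is about 0.116. I'll first turn the tool so the last joint has room for the later latch turn, and half-close the fingers.

>>> step_arm(plan=[0,0,0,0,0,-0.1094,0.5,0,0,0,0,0,-0.1094,0.5,0,0,0,0,0,-0.1094,0.5,0,0,0,0,0,-0.1094,0.5,0,0,0,0,0,-0.1094,0.5,0,0,0,0,0,-0.1094,0.5,0,0,0,0,0,-0.1094,0.5,0,0,0,0,0,-0.1094,0.5,0,0,0,0,0,-0.1094,0.5,0,0,0,0,0,-0.1094,0.5,0,0,0,0,0,-0.1094,0.5,0,0,0,0,0,-0.1094,0.5,0,0,0,0,0,-0.1094,0.5,0,0,0,0,0,-0.1094,0.5,0,0,0,0,0,0,0.5])

```text
time: 2.08
position: [258.2, -541.5, 231.0]
eef_rot: [-3.108, 0.458, 0.0]
force: [-0.1, -0.5, -0.2]
width: 0.497
gripper_force: 0.0
```

```bash
cat > go.py <<'E'
# go.py x y z yawy(deg): tool-frame shift (units 0.6 m) and rz turn (units 90deg) to target
from h import *
import sys
x,y,z,yw=map(float,sys.argv[1:5]);s=read_state()
R=cv2.Rodrigues(np.array(s['eef_rot'],float))[0]
cur=np.degrees(np.arctan2(R[1,1],R[0,1]))
dl=R.T@(np.array([x,y,z])-s['position'])
print('t',round(s['time'],2),'pos',np.round(s['position'],1),'yawy',round(cur,2),'down',R[:,2].round(3),'w',round(s['width'],3))
print('shift',(dl/600).round(4),'len',round(np.linalg.norm(dl),1),'rz',round(-((yw-cur+180)%360-180)/90,4),'j',np.degrees(s['joints']).round(0))
E
python3 go.py 585.7 74.8 150 -106.6
```

```text
t 2.08 pos [ 258.2 -541.5  231. ] yawy -106.76 down [-0.  0. -1.] w 0.497
shift [ 0.2265 -1.1409  0.1354] len 702.6 rz -0.0018 j [-45.   2.   5.  -0. -93. 119.]
```

>>> step_arm(plan=[0.0151,-0.0761,0.009,0,0,0,0.5,0.0151,-0.0761,0.009,0,0,0,0.5,0.0151,-0.0761,0.009,0,0,0,0.5,0.0151,-0.0761,0.009,0,0,0,0.5,0.0151,-0.0761,0.009,0,0,0,0.5,0.0151,-0.0761,0.009,0,0,0,0.5,0.0151,-0.0761,0.009,0,0,0,0.5,0.0151,-0.0761,0.009,0,0,0,0.5,0.0151,-0.0761,0.009,0,0,0,0.5,0.0151,-0.0761,0.009,0,0,0,0.5,0.0151,-0.0761,0.009,0,0,0,0.5,0.0151,-0.0761,0.009,0,0,0,0.5,0.0151,-0.0761,0.009,0,0,0,0.5,0.0151,-0.0761,0.009,0,0,0,0.5,0.0151,-0.0761,0.009,0,0,0,0.5,0,0,0,0,0,0,0.5,0,0,0,0,0,0,0.5])

```text
time: 4.2
position: [584.7, 75.4, 150.1]
eef_rot: [3.107, -0.459, -0.001]
force: [0.6, 0.2, 0.3]
width: 0.505
gripper_force: 0.0
```

```bash
python3 go.py 585.7 74.8 32 -106.6; python3 - <<'E'
from h import *
d=shot('scene');e=shot('top')
a=cv2.resize(d['image'][120:300,250:450,::-1],None,fx=2,fy=2,interpolation=2);b=cv2.resize(e['image'][120:300,200:400,::-1],None,fx=2,fy=2,interpolation=2)
cv2.imwrite('pics/p2.png',np.hstack([a,b]))
E
```

```text
t 4.2 pos [584.7  75.4 150.1] yawy -106.79 down [-0.001 -0.    -1.   ] w 0.505
shift [0.0019 0.0003 0.1969] len 118.1 rz -0.0021 j [ 27.   1.  -5.   0. -84.  46.]
```

View pics/p2.png

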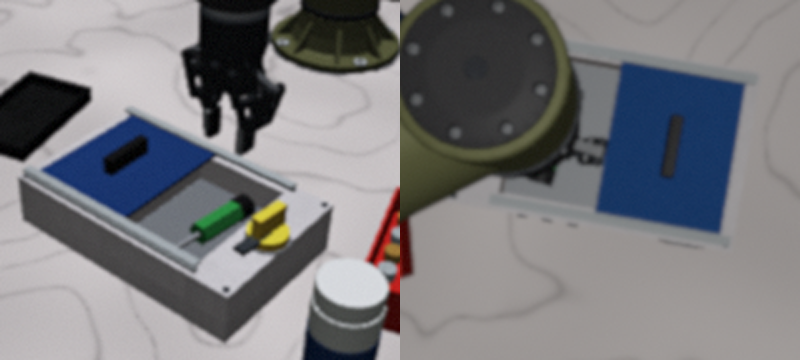

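The fingers hover above the handle; in the left crop the handle is at (222,215), and in the right crop the arm hides it. I'll cross-check the handle and cap in the scene camera before descending.

```bash
python3 - <<'E'
from m import *
d=shot('scene')
m=mask(d,(50,90,30),(85,255,255),(300,200,420,260))
print('handle',rect(d,m,43),rect(d,m,51))
m=mask(d,(22,120,60),(35,255,255),(350,200,420,260))
M=big(m)[:,0];print('yellow px',M.min(0),M.max(0))
# point predicted
def proj(p): return cv2.projectPoints(np.array([p],float),np.array(d['rvec']),np.array(d['tvec'],float),np.array([[d['fx'],0,d['cx']],[0,d['fy'],d['cy']],[0,0,1]]),None)[0].ravel().round(1)
g=np.array([594.6,72.2]);u=np.array([.958,-.286])
print(proj([*g,43]),proj([*(g+33*u),43]),proj([*(g-33*u),43]),proj([623.3,148.3,112]),proj([623.3,148.3,84]))
M=big(mask(d,(50,90,30),(85,255,255),(300,200,420,260)))[:,0];print(M.min(0),M.max(0),M.mean(0))
E
```

```text
handle (array([591.9,  72.9]), array([33.4, 88.4]), 74.1) (array([600.9,  77.2]), array([33. , 87.3]), 74.1)
yellow px [374 221] [393 244]
[358.4 230.2] [348.9 236.1] [367.7 224.5] [384.1 224. ] [383.2 233.7]
[346 220] [371 240] [358.40322581 230.19354839]
```

>>> step_arm(plan=[0.002,0,0.035,0,0,-0.002,0.5,0,0,0.035,0,0,0,0.5,0,0,0.035,0,0,0,0.5,0,0,0.03,0,0,0,0.5,0,0,0.025,0,0,0,0.5,0,0,0.02,0,0,0,0.5,0,0,0.015,0,0,0,0.5,0,0,0,0,0,0,0.5,0,0,0,0,0,0,1,0,0,0,0,0,0,1,0,0,0,0,0,0,1,0,0,0,0,0,0,1,0,0,0,0,0,0,1,0,0,0,0,0,0,1])

```text
time: 6.1
position: [586.5, 75.4, 34.2]
eef_rot: [-3.109, 0.45, -0.002]
force: [-0.5, 0.5, 5.4]
width: 0.315
gripper_force: 59.7
```

```bash
python3 go.py 585 74.8 160 -106.6;python3 -c "
from h import *
s=read_state();print(s['gripper_force'],s['force'])"
```

```text
t 6.1 pos [586.5  75.4  34.2] yawy -106.48 down [ 0.001  0.    -1.   ] w 0.315
shift [-0.0019  0.0015 -0.2097] len 125.8 rz 0.0013 j [ 27.   5. -13.   0. -72.  47.]
59.670943915843964 [-0.46733345  0.46952119  5.4202313 ]
```

>>> step_arm(plan=[0,0,-0.015,0,0,0,1,0,0,-0.02,0,0,0,1,0,0,-0.03,0,0,0,1,0,0,-0.035,0,0,0,1,0,0,-0.04,0,0,0,1,0,0,-0.04,0,0,0,1,0,0,-0.04,0,0,0,1,0,0,-0.02,0,0,0,1,0,0,0,0,0,0,1])

```text
time: 7.22
position: [586.3, 75.3, 178.4]
eef_rot: [-3.108, 0.45, -0.002]
force: [-0.0, 0.2, -2.1]
width: 0.315
gripper_force: 59.4
```

```bash
python3 - <<'E'
from m import *
d=shot('scene','p3.png')
cv2.imwrite('pics/p3.png',cv2.resize(d['image'][60:260,210:450,::-1],None,fx=2.5,fy=2.5))
s=read_state();print(s['gripper_force'],s['width'],s['force'])
# tray from walls: top-cam tray bottom/top outlines
e=shot('top');m=mask(e,(0,0,0),(180,255,70),(395,185,475,295))
p=cv2.approxPolyDP(big(m),4,True)[:,0];print(p.tolist());print(ray(e,p,25).round(1)[:,:2].tolist())
E
python3 go.py 476 -307.7 160 -86.8
```

```text
59.37670424580574 0.31487656578619416 [-0.3229711  -0.18609349 -1.14852109]
[[455, 200], [408, 204], [415, 279], [462, 275]]
[[570.6, -360.3], [561.6, -245.0], [382.2, -257.3], [390.3, -371.2]]
t 7.33 pos [585.6  75.2 176.3] yawy -106.49 down [-0.002  0.    -1.   ] w 0.319
shift [0.0061 0.6638 0.0274] len 398.6 rz -0.2188 j [ 27.   1.  -2.  -0. -87.  47.]
```

View pics/p3.png

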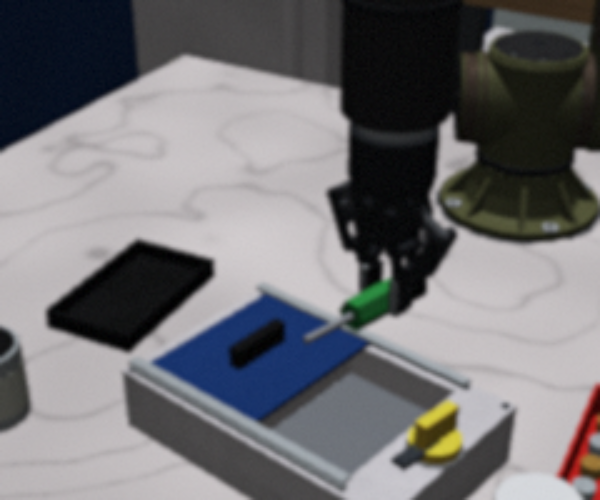

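The driver is held level, with its handle at (370,302) in the crop. I'll turn and carry it over the tray.

>>> step_arm(plan=[0,0,0,0,0,-0.074,1,0,0,0,0,0,-0.074,1,0,0,0,0,0,-0.074,1,-0.012,0.028,0,0,0,0,1,-0.0267,0.0627,0,0,0,0,1,-0.0267,0.0627,0,0,0,0,1,-0.0267,0.0627,0,0,0,0,1,-0.0267,0.0627,0,0,0,0,1,-0.0267,0.0627,0,0,0,0,1,-0.0267,0.0627,0,0,0,0,1,-0.0267,0.0627,0.01,0,0,0,1,-0.0267,0.0627,0.02,0,0,0,1,-0.0267,0.0627,0.02,0,0,0,1,-0.0147,0.0347,0.02,0,0,0,1,0,0,0,0,0,0,1,0,0,0,0,0,0,1])

```text
time: 9.32
position: [448.6, -310.1, 135.3]
eef_rot: [-3.14, -0.094, 0.0]
force: [-0.2, -0.3, -1.8]
width: 0.316
gripper_force: 59.4
```

```bash
python3 go.py 448.8 -310.2 9 -86.5; python3 - <<'E'
from m import *
d=shot('scene');e=shot('top')
a=cv2.resize(d['image'][60:240,180:380,::-1],None,fx=2,fy=2,interpolation=2);b=cv2.resize(e['image'][130:310,340:540,::-1],None,fx=2,fy=2,interpolation=2)
cv2.imwrite('pics/p4.png',np.hstack([a,b]))
E
```

```text
t 9.32 pos [ 448.6 -310.1  135.3] yawy -86.58 down [-0.  0. -1.] w 0.316
shift [0.0003 0.0003 0.2104] len 126.3 rz -0.0009 j [-14.  -5. -13.   0. -83. 107.]
```

View pics/p4.png

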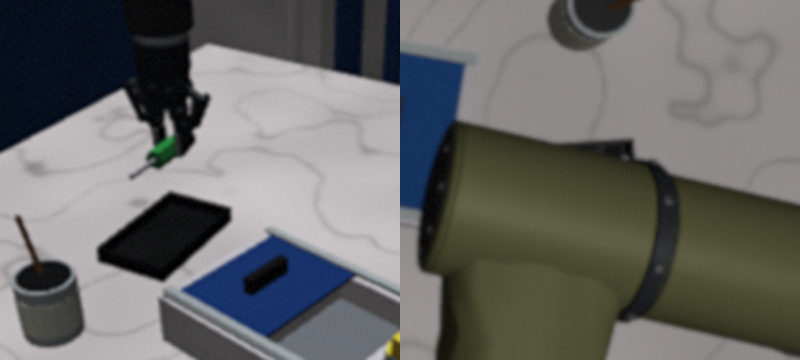

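The driver is above the tray and lined up with its length (handle at (162,150) left). I'll lower it without releasing yet.

>>> step_arm(plan=[0,0,0.02,0,0,0,1,0,0,0.035,0,0,0,1,0,0,0.035,0,0,0,1,0,0,0.035,0,0,0,1,0,0,0.03,0,0,0,1,0,0,0.02,0,0,0,1,0,0,0.015,0,0,0,1,0,0,0.01,0,0,0,1,0,0,0.006,0,0,0,1,0,0,0,0,0,0,1])

```text
time: 10.68
position: [449.0, -310.1, 11.7]
eef_rot: [-3.14, -0.096, 0.0]
force: [0.6, 0.4, -0.8]
width: 0.319
gripper_force: 59.4
```

>>> step_arm(plan=[0,0,0.003,0,0,0,1,0,0,0.002,0,0,0,1,0,0,0,0,0,0,1])

```text
time: 11.05
position: [448.9, -310.0, 8.7]
eef_rot: [-3.14, -0.096, 0.0]
force: [-0.1, -0.1, -1.5]
width: 0.323
gripper_force: 59.4
```

>>> step_arm(plan=[0,0,0.002,0,0,0,1,0,0,0,0,0,0,1,0,0,0,0,0,0,0.5,0,0,0,0,0,0,0.5,0,0,0,0,0,0,0.5,0,0,0,0,0,0,0.5,0,0,-0.02,0,0,0,0.5,0,0,-0.035,0,0,0,0.5,0,0,-0.05,0,0,0,0.5,0,0,-0.07,0,0,0,0.5,0,0,-0.06,0,0,0,0.5,0,0,-0.04,0,0,0,0.5,0,0,0,0,0,0,0.5])

```text
time: 12.68
position: [449.9, -310.6, 175.9]
eef_rot: [3.138, 0.096, 0.007]
force: [0.8, -0.4, 0.3]
width: 0.498
gripper_force: 0.0
```

```bash
python3 go.py 583.6 -63.5 170 -100.5; python3 - <<'E'
from m import *
d=shot('scene')
m=mask(d,(50,90,30),(85,255,255),(210,130,330,230)); print(rect(d,m,17))
cv2.imwrite('pics/p5.png',cv2.resize(d['image'][100:240,200:400,::-1],None,fx=3,fy=3))
E
```

```text
t 12.68 pos [ 449.9 -310.6  175.9] yawy -86.51 down [ 0.005 -0.002 -1.   ] w 0.498
shift [ 0.2474 -0.3976  0.01  ] len 281.0 rz 0.1555 j [-14.  -6.  -9.   0. -87. 107.]
(array([ 455.2, -314.1]), array([105.5,  42.9]), 7.6)
```

View pics/p5.png

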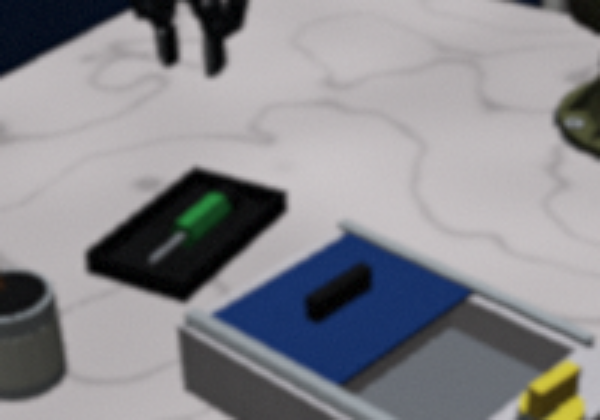

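The driver lies in the tray (handle at (203,215) in the crop). Next is the cover ridge.

>>> step_arm(plan=[0,0,0,0,0,0.0778,0.5,0,0,0,0,0,0.0778,0.5,0.01,-0.03,0,0,0,0,0.5,0.018,-0.0557,0,0,0,0,0.5,0.018,-0.0557,0,0,0,0,0.5,0.018,-0.0557,0,0,0,0,0.5,0.018,-0.0557,0,0,0,0,0.5,0.018,-0.0557,0,0,0,0,0.5,0.018,-0.0557,0,0,0,0,0.5,0.018,-0.0557,0,0,0,0,0.5,0.008,-0.0257,0.05,0,0,0,0.5,0,0,0,0,0,0,0.5,0,0,0,0,0,0,0.5])

```text
time: 14.35
position: [582.7, -63.0, 143.0]
eef_rot: [3.128, -0.286, 0.0]
force: [0.5, -0.5, 0.6]
width: 0.502
gripper_force: 0.0
```

```bash
python3 go.py 583.6 -63.0 82 -100.5
```

```text
t 14.35 pos [582.7 -63.  143. ] yawy -100.45 down [-0.    -0.001 -1.   ] w 0.502
shift [ 0.0015 -0.0004  0.1017] len 61.0 rz 0.0006 j [ 13.   1.  -6.   0. -83.  66.]
```

>>> step_arm(plan=[0.001,0,0.025,0,0,0,0.5,0,0,0.03,0,0,0,0.5,0,0,0.027,0,0,0,0.5,0,0,0.02,0,0,0,0.5,0,0,0,0,0,0,0.5,0,0,0,0,0,0,1,0,0,0,0,0,0,1,0,0,0,0,0,0,1,0,0,0,0,0,0,1,0,0,0,0,0,0,1,0,0,0,0,0,0,1])

```text
time: 15.72
position: [583.8, -63.1, 82.4]
eef_rot: [-3.128, 0.288, -0.002]
force: [-1.6, 0.1, 5.6]
width: 0.147
gripper_force: 61.0
```

```bash
python3 go.py 604.2 51 82 -100.5
```

```text
t 15.72 pos [583.8 -63.1  82.4] yawy -100.51 down [ 0.002 -0.    -1.   ] w 0.147
shift [-0.0012 -0.1932  0.0006] len 115.9 rz -0.0001 j [ 13.   2. -11.   0. -77.  66.]
```

>>> step_arm(plan=[0,-0.01,0,0,0,0,1,0,-0.02,0,0,0,0,1,0,-0.025,0,0,0,0,1,0,-0.025,0,0,0,0,1,0,-0.025,0,0,0,0,1,0,-0.025,0,0,0,0,1,0,-0.02,0,0,0,0,1,0,-0.015,0,0,0,0,1,0,-0.01,0,0,0,0,1,0,-0.005,0,0,0,0,1,0,0,0,0,0,0,1])

```text
time: 17.1
position: [603.6, 43.3, 82.3]
eef_rot: [-3.128, 0.287, -0.003]
force: [-1.4, 0.4, 5.3]
width: 0.147
gripper_force: 61.1
```

Now small steps to find the end stop.

>>> step_arm(plan=[0,-0.004,0,0,0,0,1,0,-0.003,0,0,0,0,1,0,-0.002,0,0,0,0,1,0,0,0,0,0,0,1])

```text
time: 17.6
position: [604.6, 48.2, 82.3]
eef_rot: [3.128, -0.288, 0.002]
force: [0.0, -0.0, 5.0]
width: 0.146
gripper_force: 61.1
```

>>> step_arm(plan=[0,-0.002,0,0,0,0,1,0,-0.002,0,0,0,0,1,0,0,0,0,0,0,1])

```text
time: 17.98
position: [605.0, 50.5, 82.3]
eef_rot: [3.128, -0.288, 0.002]
force: [-0.0, -1.3, 5.4]
width: 0.148
gripper_force: 61.1
```

>>> step_arm(plan=[0,-0.002,0,0,0,0,1,0,-0.002,0,0,0,0,1,0,0,0,0,0,0,1])

```text
time: 18.35
position: [605.4, 52.9, 82.4]
eef_rot: [3.128, -0.288, 0.003]
force: [-1.5, -1.0, 5.8]
width: 0.151
gripper_force: 61.1
```

>>> step_arm(plan=[0,-0.002,0,0,0,0,1,0,0,0,0,0,0,1])

```text
time: 18.6
position: [605.5, 53.3, 82.3]
eef_rot: [3.127, -0.288, 0.002]
force: [0.1, -3.7, 5.6]
width: 0.149
gripper_force: 61.1
```

>>> step_arm(plan=[0,-0.002,0,0,0,0,1,0,-0.002,0,0,0,0,1,0,0,0,0,0,0,1])

```text
time: 18.98
position: [605.5, 53.4, 82.3]
eef_rot: [3.123, -0.29, -0.0]
force: [-2.3, -11.0, 5.8]
width: 0.148
gripper_force: 61.1
```

The end stop is felt: 11 N with no further travel. I'll release, lift and move aside so the cameras can see the cap.

>>> step_arm(plan=[0,0.002,0,0,0,0,1,0,0,0,0,0,0,0.5,0,0,0,0,0,0,0.5,0,0,0,0,0,0,0.5,0,0,-0.02,0,0,0,0.5,0,0,-0.03,0,0,0,0.5,0,0,-0.05,0,0,0,0.5,0,0,-0.05,0,0,0,0.5,0,0.05,0,0,0,0,0.5,0,0.08,0,0,0,0,0.5,0,0.08,0,0,0,0,0.5,0,0.08,0,0,0,0,0.5,0,0.08,0,0,0,0,0.5,0,0,0,0,0,0,0.5])

```text
time: 20.72
position: [564.4, -165.6, 173.2]
eef_rot: [3.127, -0.294, 0.003]
force: [0.5, 0.8, 0.1]
width: 0.497
gripper_force: 0.0
```

```bash
python3 - <<'E'
from m import *
d=shot('scene');e=shot('top')
a=cv2.resize(d['image'][170:270,320:420,::-1],None,fx=4,fy=4,interpolation=2);b=cv2.resize(e['image'][140:240,220:320,::-1],None,fx=4,fy=4,interpolation=2)
cv2.imwrite('pics/p6.png',np.hstack([a,b]))
print('cover',rect(e,mask(e,(105,120,40),(125,255,255),(230,130,390,260)),76))
# tongue: dark gray near the cap
m=mask(e,(0,0,0),(180,130,90),(236,150,256,178));print(rect(e,m,84),cv2.contourArea(big(m)))
E
```

```text
cover (array([695.9,  84.6]), array([43.3,  9.3]), 89.9)
(array([652.2, 137.9]), array([61.6, 42.7]), 0.1) 513.0
```

View pics/p6.png

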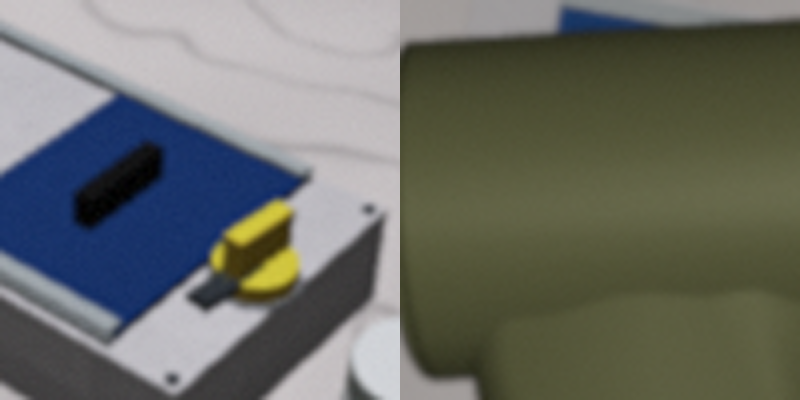

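The cover is shut: its blue edge meets the white land by the cap. The bar top runs from (230,243) to (286,206) in the left crop. I'll work out the bar angle from that and from the first top view's tongue tip.

```bash
python3 - <<'E'
from m import *
d=shot('scene');e=shot('top')
p=ray(d,[[377.5,230.75],[391.5,221.5]],112);print('bar top',p.round(1),p.mean(0).round(1),np.degrees(np.arctan2(*(p[0]-p[1])[1::-1])))
t=ray(e,[[246.7,155.7]],84);print('tip',t.round(1),np.degrees(np.arctan2(t[0,1]-151.2,t[0,0]-623.7)),np.degrees(np.arctan2(t[0,1]-148.3,t[0,0]-623.3)))
E
python3 go.py 623.7 150.8 180 -105
```

```text
bar top [[652.4 145.7 112. ]
 [606.6 158.8 112. ]] [629.5 152.3 112. ] -15.957233212793911
tip [[669.9 135.3  84. ]] -19.05258026596663 -15.648163874764068
t 20.93 pos [ 565.2 -162.   172.1] yawy -100.47 down [ 0.001  0.    -1.   ] w 0.499
shift [ 0.0012 -0.5304 -0.0131] len 318.4 rz 0.0504 j [  4.   1.  -3.  -0. -86.  76.]
```

>>> step_arm(plan=[0,0,0,0,0,0.073,0.5,-0.0036,-0.0286,0,0,0,0,0.5,-0.0066,-0.0586,0,0,0,0,0.5,-0.0066,-0.0586,0,0,0,0,0.5,-0.0066,-0.0586,0,0,0,0,0.5,-0.0066,-0.0586,0,0,0,0,0.5,-0.0066,-0.0586,0,0,0,0,0.5,-0.0066,-0.0586,0,0,0,0,0.5,-0.0066,-0.0586,0,0,0,0,0.5,-0.0066,-0.0586,0,0,0,0,0.5,-0.003,-0.03,0,0,0,0,0.5,0,0,0,0,0,0,0.5,0,0,0,0,0,0,0.5])

```text
time: 22.55
position: [623.5, 150.1, 171.4]
eef_rot: [3.107, -0.466, -0.0]
force: [0.3, -1.8, -0.9]
width: 0.499
gripper_force: 0.0
```

```bash
python3 go.py 623.7 150.8 91 -107; python3 - <<'E'
from m import *
d=shot('scene')
cv2.imwrite('pics/p7.png',cv2.resize(d['image'][150:280,310:470,::-1],None,fx=4,fy=4,interpolation=2))
E
```

```text
t 22.55 pos [623.5 150.1 171.4] yawy -107.05 down [-0. -0. -1.] w 0.499
shift [-1.00e-04 -1.20e-03  1.34e-01] len 80.4 rz -0.0005 j [ 31.   9.   5.   0. -87.  42.]
```

View pics/p7.png

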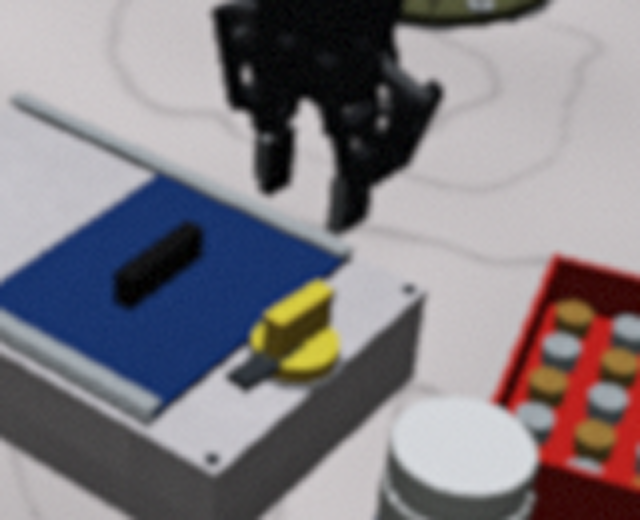

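The open fingers straddle the bar line above the cap (bar top at (300,305)), so I'll descend and grip.

>>> step_arm(plan=[0,-0.001,0.02,0,0,0,0.5,0,0,0.03,0,0,0,0.5,0,0,0.03,0,0,0,0.5,0,0,0.025,0,0,0,0.5,0,0,0.02,0,0,0,0.5,0,0,0.009,0,0,0,0.5,0,0,0,0,0,0,0.5,0,0,0,0,0,0,1,0,0,0,0,0,0,1,0,0,0,0,0,0,1,0,0,0,0,0,0,1,0,0,0,0,0,0,1,0,0,0,0,0,0,1])

```text
time: 24.22
position: [624.3, 151.0, 91.9]
eef_rot: [-3.106, 0.466, -0.002]
force: [-1.5, 1.0, 4.8]
width: 0.151
gripper_force: 60.6
```

```bash
python3 go.py 623.7 150.8 91 -183;python3 -c "
from h import *
s=read_state();print(s['gripper_force'],s['force'],s['wrist_torque'])"
```

```text
t 24.23 pos [624.3 151.   91.9] yawy -107.07 down [ 0.001  0.001 -1.   ] w 0.151
shift [-0.0008  0.0007  0.0014] len 1.1 rz 0.8437 j [ 31.  10.  -1.   0. -79.  42.]
60.5520236492157 [-1.49200413  1.00450565  4.77999537] [0.57153701 0.31769787 0.04357512]
```

>>> step_arm(plan=[0,0,0,0,0,0.04,1,0,0,0,0,0,0.07,1,0,0,0,0,0,0.08,1,0,0,0,0,0,0.08,1,0,0,0,0,0,0.08,1,0,0,0,0,0,0.08,1,0,0,0,0,0,0.08,1,0,0,0,0,0,0.08,1,0,0,0,0,0,0.07,1,0,0,0,0,0,0.06,1,0,0,0,0,0,0.04,1,0,0,0,0,0,0,1])

```text
time: 25.72
position: [625.3, 151.9, 91.9]
eef_rot: [-2.304, 2.13, -0.002]
force: [4.3, 4.3, 3.0]
width: 0.149
gripper_force: 60.2
```

```bash
python3 go.py 623.7 150.8 91 -183;python3 -c "
from h import *
s=read_state();print(s['gripper_force'],s['force'],s['wrist_torque'])"
```

```text
t 25.73 pos [625.3 151.9  91.9] yawy -175.5 down [ 0.004  0.002 -1.   ] w 0.149
shift [0.0016 0.0028 0.0015] len 2.2 rz 0.0833 j [ 31.  10.  -1.   0. -78. -27.]
60.24833142757416 [4.30250509 4.27369657 2.98507161] [ 1.28672897 -1.23691181 -0.04010092]
```

>>> step_arm(plan=[0,0,0,0,0,0.03,1,0,0,0,0,0,0.025,1,0,0,0,0,0,0.015,1,0,0,0,0,0,0.015,1,0,0,0,0,0,0.01,1,0,0,0,0,0,0,1])

```text
time: 26.48
position: [625.5, 151.9, 91.9]
eef_rot: [-2.139, 2.294, -0.002]
force: [5.1, 4.2, 3.1]
width: 0.147
gripper_force: 60.2
```

```bash
python3 go.py 623.7 150.8 91 -184;python3 -c "
from h import *
s=read_state();print(s['gripper_force'],s['force'],s['wrist_torque'])"
```

```text
t 26.48 pos [625.5 151.9  91.9] yawy 175.99 down [ 0.004  0.002 -1.   ] w 0.147
shift [0.0021 0.0029 0.0015] len 2.3 rz -0.0001 j [ 31.  10.  -1.   0. -78. -35.]
60.18374562263489 [5.10725073 4.16762104 3.08166298] [ 1.27996395 -1.50670052  0.07594039]
```

>>> step_arm(plan=[0,0,0,0,0,0.02,1,0,0,0,0,0,0.02,1,0,0,0,0,0,0,1,0,0,0,0,0,0,1])

```text
time: 26.98
position: [625.5, 151.9, 91.9]
eef_rot: [-2.069, 2.358, -0.003]
force: [5.0, 3.9, 1.9]
width: 0.151
gripper_force: 69.1
```

```bash
python3 go.py 623.7 150.8 91 -184;python3 -c "
from h import *
s=read_state();print(s['gripper_force'],s['force'],s['wrist_torque'])"
```

```text
t 26.98 pos [625.5 151.9  91.9] yawy 172.55 down [ 0.004  0.002 -1.   ] w 0.151
shift [0.0022 0.0027 0.0015] len 2.3 rz -0.0384 j [ 31.  10.  -1.   0. -78. -39.]
69.08115954604 [5.0158371  3.8890837  1.91654219] [ 1.07210577 -1.59770707  1.33029159]
```

The end stop is felt: wrist torque jumps to 1.3 N m. I'll release, rise and back off.

>>> step_arm(plan=[0,0,0,0,0,-0.02,1,0,0,0,0,0,0,0.5,0,0,0,0,0,0,0.5,0,0,0,0,0,0,0.5,0,0,0,0,0,0,0.5,0,0,-0.02,0,0,0,0.5,0,0,-0.04,0,0,0,0.5,0,0,-0.06,0,0,0,0.5,0,0,-0.06,0,0,0,0.5,0,0.04,-0.04,0,0,0,0.5,0,0.07,0,0,0,0,0.5,0,0.08,0,0,0,0,0.5,0,0.08,0,0,0,0,0.5,0,0.07,0,0,0,0,0.5,0,0.04,0,0,0,0,0.5,0,0,0,0,0,0,0.5])

```text
time: 28.98
position: [396.3, 174.2, 224.8]
eef_rot: [-2.105, 2.327, 0.001]
force: [0.2, 0.2, 0.9]
width: 0.502
gripper_force: 0.0
```

```bash
python3 - <<'E'
from m import *
d=shot('scene');e=shot('top')
a=cv2.resize(d['image'][130:330,200:450,::-1],(400,320),interpolation=2);b=cv2.resize(e['image'][100:300,140:480,::-1],None,fx=1.15,fy=1.6,interpolation=2)
b=cv2.resize(b,(400,320));c=cv2.resize(d['image'][170:260,320:420,::-1],(300,270),interpolation=2);f=cv2.resize(e['image'][130:250,220:380,::-1],(360,270),interpolation=2)
o=np.vstack([np.hstack([a,b]),np.hstack([c,f,np.zeros((270,140,3),np.uint8)])]);cv2.imwrite('pics/p8.png',o)
m=mask(e,(22,120,60),(35,255,255),(220,150,265,200));print(rect(e,m,100))
print(read_state()['position'])
E
```

```text
(array([621.1, 146.5]), array([45.7, 46.1]), 26.6)
[397.24113073 174.02459618 223.87329232]
```

View pics/p8.png

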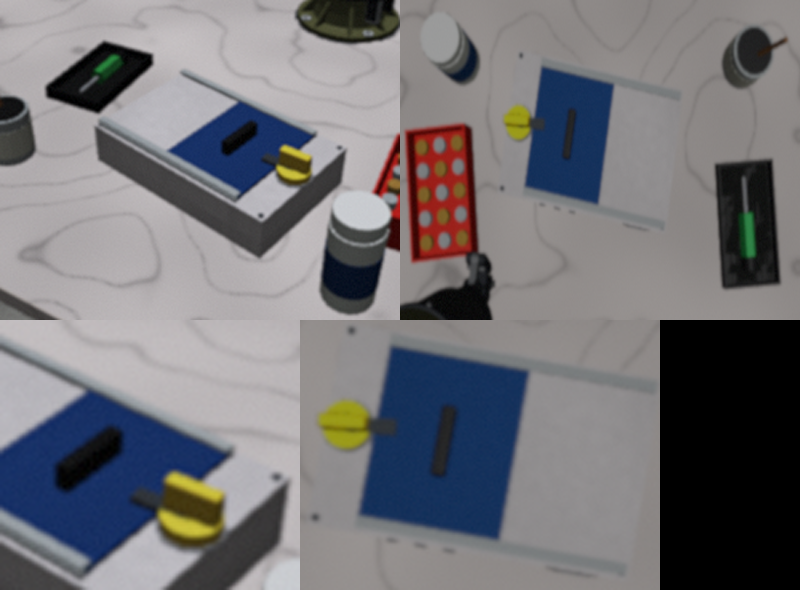

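The final views show the driver in the tray (108,70) and the cover shut. The tongue lies over the cover edge at (540,123), the bystanders are in place, and the gripper is clear at z = 224 mm.

```bash
python3 -c "
from h import *
print(finish_job())"
```

```text
the job is handed in; nothing more can be done
None
```

The job is handed in at about 29 s: the screwdriver lies in the tray, the cover is shut against its stop, the cap is turned to its stop with the tongue over the cover edge, and the bin, canister and tin look undisturbed in the last pictures.

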